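Brush broken test coupons out of the vise and clip the brush back on its rail

ROBOT

A 6-joint arm with a two-finger parallel gripper is mounted at the origin on a cart in front of the work surface, level with it; the furniture and walls round the work are solid. World frame = base frame: x ahead of the robot, y to its left, z up, the work surface at z = 0. Lengths are in mm, angles in rad, forces in N, time in s.
With the tool pointing down it reaches from about 300 to 950 mm from the base axis. Payload 3.1 kg.
Tool frame: the origin (TCP) lies midway between the tips of the shut fingers; the grasp point (between the pads) lies 19 mm behind it; z points along the fingers, x is the direction in which the jaws open and shut, and the axes are right-handed (so a half turn about z gives the same grasp; the last joint's range is limited). The gripper opens to 85 mm and grips with 20 to 120 N. Pads are 22 mm wide; open, the fingers measure 114 mm over their backs; the gripper's body (76 mm by 85 mm) begins 54 mm behind the grasp point. The pads swing forward as they close: fully open they stand 13 mm farther back than shut.
Start: joints at [1.082, 0.308, 1.634, -0, 1.2, -0.07], TCP at [254.191, 570.981, 207.572] pointing down, gripper open.
Joint ranges: [-3.06, 3.06], [-0.79, 1.96], [0.05, 2.63], [-1.19, 4.34], [0.05, 2.64], [-2.94, 2.94]. Speed limits (rad/s): [2.79, 2.79, 3.14, 3.14, 3.14, 3.14].

INTERFACE

Orientations are given as a rotation vector (axis times angle).
In Python, from cell import manip gives the robot as it stands.
- The arm moves only by the tool apply_moves, never from a script. Its argument "steps" is text: rows parted by semicolons, each of 6 numbers parted by spaces: the shift along the tool's x, y, z in mm, then the turn, a rotation vector about the tool's x, y, z in degrees. A call has 1 to 8 rows; each row is the pose to reach, as a shift and turn from the pose measured when the call began, along the tool's axes at that moment; what a row does not reach only later rows make up. A row lasts 1/12 s, in which the tool goes at most 41.7 mm and 7.16 degrees, less where a joint would pass 70% of its speed; a pose out of reach is approached as far as the arm can. A call with a gripper value outside its range is refused whole. "hand" is the closure, from -1 (fully open) to 1 (shut), set as the call begins (left out, the last holds). The fingers move at their own pace and stop on an object; "squeeze" is the grip in N (left out, the last holds). Time passes only in rows, so rows that repeat a pose let the fingers close. It gives the time, the measured TCP pose, the force and the opening at its end, in the units of the state.
- manip.sense(): the state, without advancing time (a new reading comes with each control period).
- manip.snapshot(name): name is "scene" or "top" or "wrist"; returns a dict with "pixels" (384x512x3 uint8, red, green, blue), "mtx" (3x3 intrinsics, pixels), "xyz" and "attitude" of the camera in the world. Camera axes: x right, y down, z forward; pixel columns grow to the right and rows downward; lengths in mm; the calibration is good to about 2 mm. The wrist camera is an equidistant fisheye: a pixel r from the principal point sees the ray r / f radians off the axis. A picture is of the moment at which its call begins. There is no depth.
- manip.finish_job(): hands the job in, once; it reports no verdict.
Trained networks look in a picture, given as the dict that the camera call returned (one of the last four; its "shot" number tells which), for a name from the list of things; names that differ only in an ending like _2 or _b are one class to them, and where a whole thing is asked for, a point or a joint stands for the part that bears it (a point fixed in the world has none). Each returns a list of dicts, best first, with "p" (0 to 1); they miss things now and then, are a little off and sometimes report something else, mostly with a low value. They report only what shows in the picture. A call takes as long as a camera call. They do not tell look-alikes from the thing itself.
- manip.boxes_of(picture, target): "at" ([x, y, z] in mm, in world coordinates, good to about 4 mm: the middle of the surface that is visible of it).
- manip.spot_point(picture, target): "at" ([x, y, z] in mm, in world coordinates, good to about 4 mm: a listed point, or the origin of a listed thing).
The state is a dict: "time": time; "joints": joint angles; "joint_velocities": joint speeds; "effort": joint torques, N m; "position": TCP position; "tool_rot": TCP orientation; "force": force on the tool from outside, world axes, zero at the start; "wrist_torque": the same for the moment, N m; "gripper_width": finger opening in mm.
Only numpy, scipy, OpenCV 4.12 (cv2) and the standard library are available. Lean on these libraries where they do the work, as an engineer would, in place of code of your own. Each camera call takes 0.05 s, during which the arm holds its last target. There are 200 camera calls.

TASK

Brush the three broken coupon halves off the bed of the vise into the scrap tray that stands at one end of the jaws; their broken edges are sharp, so move them only with the bench brush, never with the gripper. Then snap the brush by its neck into the wide empty spring clip of the tool rail, so that it hangs upright there, clear of the table. Do not disturb the box of good coupons, the beaker, the vial or the lidded dish.

Things in the scene. Friction and masses are not known exactly. Their poses are not given: they have to be found in the camera images.
- brush: Upright bench brush, 156 mm high, 0.2 to 0.33 kg, standing on its dark bristles on the table. Origin: centre of the bristle tips, z up the handle. Head 34 mm along its x and 64 mm along its y: bristles z 0 to 30 mm, wooden block z 30 to 48 mm. The bristles are three packs that yield upward by up to 8 mm each on springs (1.2 N to 3.6 N); sideways they are stiff.
- brush_grip (a point): Middle of the brush's wooden grip, 121 mm above the bristle tips. The grip is 20 mm along the brush's x and 24 mm along its y, z 90 to 156 mm; its underside is a shoulder round the neck.
- brush_neck (a point): Point on the axis of the brush's round bare steel neck, 70 mm above the bristle tips. Neck: 16 mm diameter, z 48 to 90 mm, between head and grip.
- vise: Grey machine vise, fixed to the table. Origin on the table under the bed; x points from the screw to the fixed jaw, y along the jaws. Both jaws are 150 mm wide (y -75 to +75 mm) and reach z 84 mm. Fixed jaw face at x +65 mm, back at +110 mm; moving jaw face at x -55 mm minus joint vise_jaw; behind it the screw with a cross bar, out to x -220 mm and z 90 mm.
- bed_center (a point): Middle of the flat bed between the jaws, straight above the vise's origin, 44 mm above the table. The bed is 150 mm long along the vise's y and open at both ends.
- vise_jaw (a joint): How far the moving jaw stands open beyond a gap of 120 mm, 0 to 0.022 m (gap = 120 mm + this). Very stiff: it stays where it is.
- scrap_0: Broken half of a flat aluminium tensile coupon, 64 x 30 x 9 mm, 50 g: wide tab (30 mm) with a dark pin hole at its -x end, narrow (16 mm) broken end at +x. Origin: centre of its underside. Lies flat on the vise bed.
- scrap_1: The same, 60 mm long.
- scrap_2: The same, 62 mm long.
- scrap_tray: Loose open steel tray, 0.9 kg, 170 mm along its x, 110 mm along its y, 34 mm high, walls and floor 3 mm. Origin: centre of its underside. It stands on the table against one end of the vise bed, on the vise's +y or -y side, across the whole gap (its middle 134 to 142 mm from the vise's origin); its rim is 10 mm lower than the bed.
- clip_rail: Aluminium bar, 236 mm long, 115 mm high, on two feet fixed to the table, with a row of three spring clips open to its -x. Origin on the table under the middle of the bar's front face; y along the bar. Tweezers (y +12 mm) and a marker pen (y +78 mm) stand in the narrow clips, tops at 156 mm; the wide clip at y -60 mm is empty. Between the feet it is open below z 87 mm.
- clip_seat (a point): Seat of the neck in the wide clip: 30 mm in front of the bar (rail's -x), 100 mm up. Two prongs (z 93 to 107 mm) reach 53 mm out; the mouth narrows from 32 to 10 mm, 40 mm out, and springs open: moved along the rail's +x at this height a 16 mm neck snaps in with 6 to 12 N, up to a rubber stop. The brush's shoulder rests on the prongs or stays a little above them.
- coupon_box: Open black box of good coupons, 47 x 75 x 28 mm, standing on the table near the other end of the vise bed. Origin: centre of its underside. Bystander.
- vial: Capped glass vial, 21 mm diameter, 44 mm high, standing between the vise and the rail. Bystander.
- beaker: Open steel beaker, 85 mm diameter, 108 mm high, standing beyond the brush. Origin: centre of its underside. Bystander.
- dish: Lidded clear dish, 56 mm diameter, 12 mm high, on the table in front of the rail. Bystander.
Not all that is in view belongs to the job. What is shaped like the scrap_2 but orange or yellow is not meant.

How it is judged (in metres and radians):
On the way, in this order (a step that is already met when the one before it is completed fails the run):
1. the brush has been picked up (height (world z) of brush above 0.03 m), for 0.1 s.
2. all three broken halves lie in the scrap tray (x of scrap_0 in the frame of scrap_tray between -0.081 and 0.081 m and y of scrap_0 in the frame of scrap_tray between -0.052 and 0.052 m and z of each of scrap_0, scrap_1, scrap_2 in the frame of scrap_tray below 0.05 m and x of scrap_1 in the frame of scrap_tray between -0.081 and 0.081 m and y of scrap_1 in the frame of scrap_tray between -0.052 and 0.052 m and x of scrap_2 in the frame of scrap_tray between -0.081 and 0.081 m and y of scrap_2 in the frame of scrap_tray between -0.052 and 0.052 m), for 0.2 s.
3. the neck of the brush is in the wide clip (horizontal distance between brush_neck and clip_seat below 0.007 m and z of brush_neck in the frame of clip_seat between -0.022 and 0.014 m and angle between brush's own z axis and vertical below 0.15 rad), for 0.1 s.
At the end, for the whole second after the job is handed in: All three broken halves rest in the scrap tray (centres within its walls, under 50 mm above its underside); the brush hangs released and still, upright within 0.15 rad, its neck axis within 7 mm of the wide clip's seat, bristle tips 8 to 44 mm above the table (all of step 2 and all of step 3 and linear speed of each of brush, scrap_0, scrap_1, scrap_2 below 0.02 m/s); the robot touches nothing.
It fails at once if the gripper or arm touches a broken half (contact force between any of the fingers, the arm and scrap_0 above 0.5 N or contact force between any of the fingers, the arm and scrap_1 above 0.5 N or contact force between any of the fingers, the arm and scrap_2 above 0.5 N).
It fails at once if a bystander (good coupon box, beaker, vial or dish) is moved more than 15 mm (distance of any of coupon_box, beaker, vial, dish from where it was at the start of the episode above 0.015 m).
It also fails if it takes over 61 s, if anything falls off the work surface, if the arm or the gripper's body presses on something with over 40 N, if the wrist force passes 120 N, or if a joint passes its speed limit or range.

## Working session

There is one attempt and no reset: what is moved stays moved. The work goes in short steps, Python scripts to look and compute and a tool call to move; the robot and the scene stay as the last step left them, time stands still between calls to the robot, and variables do not carry over. Pictures are saved under pics/ and viewed, on a budget of 10 in all, crops included, one or two more only if the job needs it, and the job is handed in when it is done.

Besides the shell and the picture viewer there is one more tool, called after "Call:" as a command line: name --argument value ..., lists and objects as JSON in quotes. apply_moves: Moves the arm, as the interface text tells. Its arguments: {"type":"object","properties":{"steps":{"type":"string"},"hand":{"type":"number"},"squeeze":{"type":"number"}},"required":["steps"]}

```bash
ls && mkdir -p pics && cat > h.py <<'E'
import numpy as np, cv2
from cell import manip
from scipy.spatial.transform import Rotation as R
def rot(a):
    a=np.array(a,float)
    return a if a.shape==(3,3) else (R.from_rotvec(a).as_matrix() if a.size==3 else R.from_quat(a).as_matrix())
def save(s,n): cv2.imwrite('pics/'+n,s['pixels'][:,:,::-1])
def proj(s,P):
    A=rot(s['attitude']);p=(np.atleast_2d(P)-np.array(s['xyz']))@A
    q=p@np.array(s['mtx']).T
    return q[:,:2]/q[:,2:]
def ray(s,uv,z):
    A=rot(s['attitude']);d=A@np.linalg.inv(s['mtx'])@np.array([uv[0],uv[1],1.])
    c=np.array(s['xyz']);return c+d*(z-c[2])/d[2]
E
python3 - <<'E'
from h import *
print(manip.sense())
S={n:manip.snapshot(n) for n in('scene','top')}
im=[]
for n,s in S.items():
    print(n,s['xyz'],s['attitude'],s['mtx'],s['shot']); im.append(s['pixels'])
    for t in ['brush','brush_grip','vise','bed_center','scrap_0','scrap_tray','clip_rail','clip_seat','coupon_box','vial','beaker','dish']:
        try: print(n,t,[(np.round(d['at']).tolist(),round(d['p'],2)) for d in manip.spot_point(s,t)][:4])
        except Exception as e: print(t,e)
save(S['scene'],'scene0.png');save(S['top'],'top0.png')
cv2.imwrite('pics/t0.png',cv2.resize(S['top']['pixels'][:,:,::-1],(800,600)))
cv2.imwrite('pics/s0.png',cv2.resize(S['scene']['pixels'][:,:,::-1],(800,600)))
E
```

```text
pics
{'time': 0.0, 'joints': array([ 1.08230093e+00,  3.09020999e-01,  1.63520753e+00,  1.37534597e-05,
        1.19969524e+00, -6.97001502e-02]), 'joint_velocities': array([-0.00024877,  0.00116724,  0.00068624, -0.00074959,  0.00012347,
       -0.00110873]), 'effort': array([ 1.31422872e-03, -4.15227807e+01, -2.76676387e+01,  1.26757527e-04,
        9.84718034e-03, -2.71361429e-06]), 'position': array([253.76632162, 570.1926888 , 206.32719039]), 'tool_rot': array([ 2.63375387,  1.71052723, -0.00321094]), 'force': array([ 0.07403618, -0.4752108 ,  0.38382093]), 'wrist_torque': array([ 0.02457021, -0.00084378,  0.02929466]), 'gripper_width': 85.45799757618083}
scene [-501.71074252 -581.22536395 1186.82500553] [-2.02479846  1.22515075 -0.5455883 ] [[486.70586171   0.         256.09672907]
 [  0.         486.70586171 183.63263485]
 [  0.           0.           1.        ]] 1
scene brush [([492.0, -339.0, -0.0], 0.95)]
scene brush_grip [([491.0, -337.0, 125.0], 0.7), ([490.0, -337.0, 2.0], 0.6), ([546.0, 247.0, -4.0], 0.58)]
scene vise [([581.0, -32.0, -1.0], 0.68), ([576.0, -38.0, 41.0
[... 874 characters left out ...]
91.0, -336.0, 119.0], 0.8)]
top vise [([577.0, -30.0, 2.0], 0.56)]
top bed_center [([579.0, -32.0, 42.0], 0.81)]
top scrap_0 [([782.0, -29.0, 4.0], 0.74), ([491.0, -337.0, 118.0], 0.71), ([611.0, -63.0, 43.0], 0.66), ([594.0, 12.0, 44.0], 0.46)]
top scrap_tray [([545.0, -169.0, 1.0], 0.68), ([552.0, 248.0, -0.0], 0.57)]
top clip_rail [([408.0, 292.0, -2.0], 0.74)]
top clip_seat [([394.0, 229.0, 103.0], 0.79), ([612.0, -370.0, -5.0], 0.3)]
top coupon_box [([602.0, 96.0, -3.0], 0.81), ([611.0, -65.0, 44.0], 0.51)]
top vial [([551.0, 248.0, -2.0], 0.56)]
top beaker [([613.0, -372.0, -5.0], 0.91), ([553.0, 247.0, -2.0], 0.44), ([488.0, -338.0, -2.0], 0.2)]
top dish [([372.0, 108.0, -4.0], 0.74)]
```

View pics/t0.png

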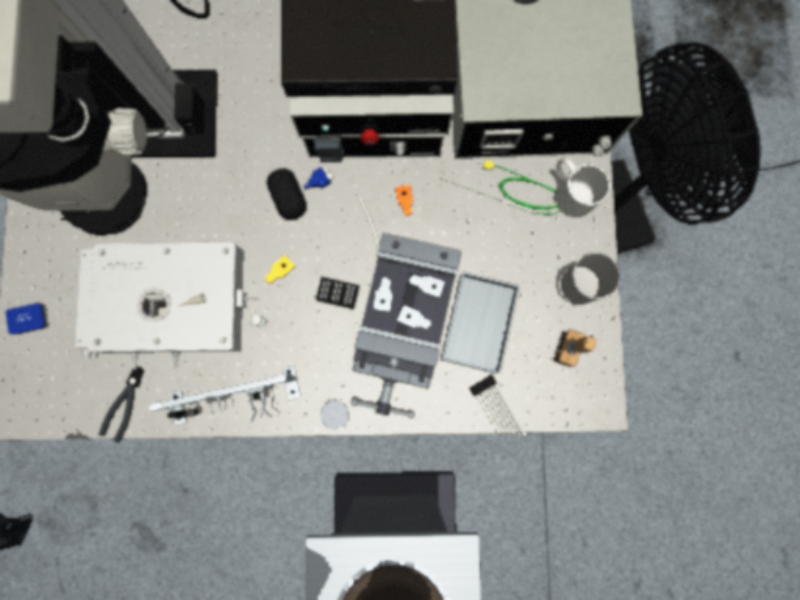

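View pics/s0.png

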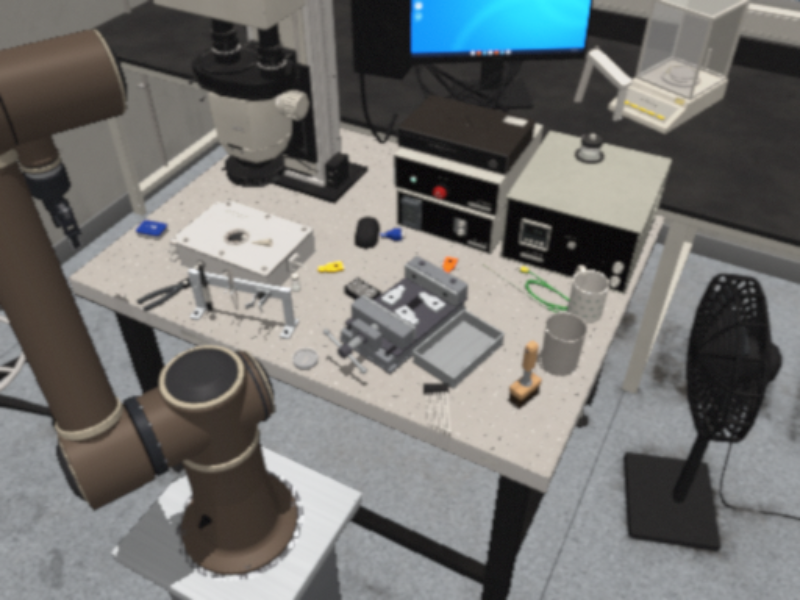

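Brush at about (570,348) in the 800-px top view. Possible confusions: the paint brush at (485,385), the beaker and mug at (587,278) and (580,190), and the yellow and orange coupon look-alikes at (280,268) and (404,198). The wooden upright brush with the orange block matches the description. The three white halves on the bed are at (383,295), (428,286) and (413,317); the tray is on the vise's -y side. I'll move over the vise and take a closer look there.

Call:
apply_moves --steps "-20 23 -20 0 0 0;-46 52 -40 0 0 0;-72 81 -60 0 0 0;-98 110 -80 0 0 0;-124 139 -100 0 0 0;-150 168 -120 0 0 0;-176 197 -140 0 0 0;-202 226 -160 0 0 0" --hand -1

```text
time: 1.97
position: [373.4, 304.9, 362.0]
tool_rot: [2.634, 1.712, 0.001]
force: [0.7, 1.1, -0.3]
gripper_width: 85.9
```

Call:
apply_moves --steps "-27 30 -2 0 0 0;-54 60 -4 0 0 0;-81 90 -6 0 0 0;-108 120 -8 0 0 0;-135 150 -10 0 0 0;-162 180 -12 0 0 0;-189 210 -14 0 0 0;-216 240 -14 0 0 0"

```text
time: 2.63
position: [505.5, 8.0, 376.8]
tool_rot: [2.634, 1.711, 0.004]
force: [0.4, 0.6, 0.6]
gripper_width: 85.2
```

Call:
apply_moves --steps "-25 28 0 0 0 0;-41 51 0 0 0 0;-41 51 0 0 0 0"

```text
time: 2.88
position: [537.3, -55.2, 376.4]
tool_rot: [2.636, 1.702, 0.003]
force: [-0.2, 0.2, 0.0]
gripper_width: 85.4
```

```bash
python3 - <<'E'
from h import *
st=manip.sense();print(st['time'],st['position'],st['tool_rot'],st['joints'])
s=manip.snapshot('wrist');print(s['xyz'],s['attitude'],s['mtx'])
import pickle;pickle.dump(s,open('w1.pkl','wb'))
cv2.imwrite('pics/w1.png',cv2.resize(s['pixels'][:,:,::-1],(800,600)))
for t in ['bed_center','scrap_0','scrap_tray','vise','brush_grip']:
    print(t,[(np.round(d['at']).tolist(),round(d['p'],2)) for d in manip.spot_point(s,t)][:5])
E
```

```text
2.8833 [537.28909886 -55.17375018 376.4005175 ] [2.63596986e+00 1.70211259e+00 2.61206955e-03] [-0.18191119  0.03159532  1.61940023 -0.00165581  1.48675705 -1.32850403]
[461.33035631 -20.43820795 544.01496076] [2.39372681 1.5461771  0.25874245] [[297.31863964   0.         254.29906563]
 [  0.         297.31863964 193.29741906]
 [  0.           0.           1.        ]]
bed_center [([392.0, 226.0, 101.0], 0.59), ([579.0, -36.0, 45.0], 0.57), ([370.0, 109.0, 3.0], 0.43)]
scrap_0 [([595.0, 8.0, 42.0], 0.93), ([647.0, 215.0, -2.0], 0.84), ([612.0, -66.0, 46.0], 0.61), ([546.0, -48.0, 44.0], 0.58), ([786.0, -31.0, -3.0], 0.57)]
scrap_tray [([547.0, -48.0, 45.0], 0.65), ([542.0, -172.0, 0.0], 0.58), ([577.0, -36.0, 47.0], 0.26)]
vise [([579.0, -34.0, 2.0], 0.67)]
brush_grip [([490.0, -335.0, 125.0], 0.95)]
```

View pics/w1.png

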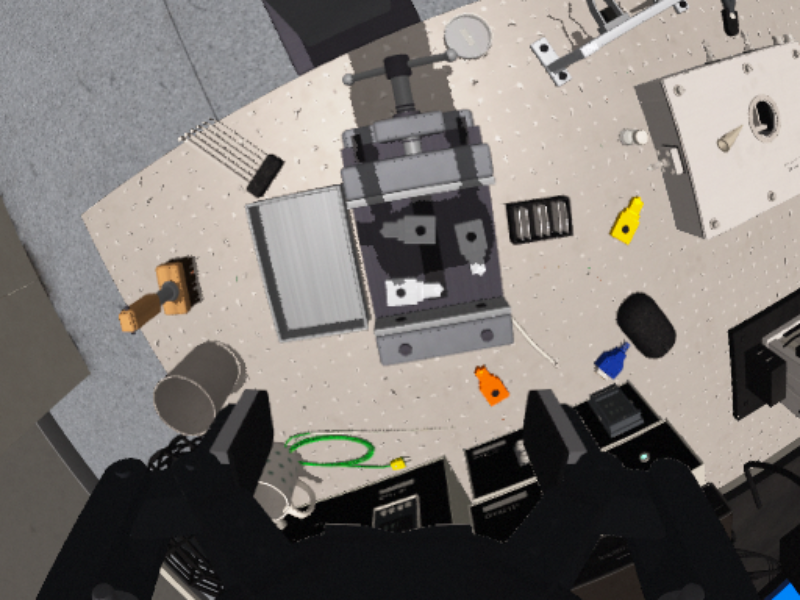

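```bash
cat >> h.py <<'E'
def fproj(s,P):  # fisheye
    A=rot(s['attitude']);p=(np.atleast_2d(P)-np.array(s['xyz']))@A
    r=np.hypot(p[:,0],p[:,1]);th=np.arctan2(r,p[:,2]);M=np.array(s['mtx'])
    return np.c_[M[0,2]+M[0,0]*th*p[:,0]/r, M[1,2]+M[1,1]*th*p[:,1]/r]
def ortho(s,o,yaw,xr,yr,z,k,f=fproj):
    # image: right = -y local, up = +x local ; k px/mm
    W=int((yr[1]-yr[0])*k);H=int((xr[1]-xr[0])*k)
    v,u=np.mgrid[0:H,0:W]; lx=xr[1]-v/k; ly=yr[1]-u/k
    c,n=np.cos(yaw),np.sin(yaw)
    P=np.c_[(o[0]+c*lx-n*ly).ravel(),(o[1]+n*lx+c*ly).ravel(),np.full(lx.size,float(z))]
    q=f(s,P).astype(np.float32).reshape(H,W,2)
    return cv2.remap(s['pixels'][:,:,::-1].copy(),q[...,0],q[...,1],cv2.INTER_CUBIC)
def grid(im,xr,yr,k,step=20):
    for a in range(int(np.ceil(xr[0]/step))*step,int(xr[1])+1,step):
        y=int((xr[1]-a)*k);cv2.line(im,(0,y),(im.shape[1],y),(0,255,255) if a else (0,0,255),1);cv2.putText(im,str(a),(1,y-1),0,.35,(0,255,0),1)
    for a in range(int(np.ceil(yr[0]/step))*step,int(yr[1])+1,step):
        x=int((yr[1]-a)*k);cv2.line(im,(x,0),(x,im.shape[0]),(0,255,255) if a else (0,0,255),1);cv2.putText(im,str(a),(x+1,10),0,.35,(0,255,0),1)
    return im
E
python3 - <<'E'
from h import *
import pickle
s=pickle.load(open('w1.pkl','rb'))
yaw=-np.radians(13);xr=(-125,125);yr=(-90,80);k=2.3
a=[grid(ortho(s,(579,-34),yaw,xr,yr,z,k),xr,yr,k) for z in(44,84)]
cv2.imwrite('pics/v1.png',np.hstack(a))
# brush block
b=ortho(s,(490,-338),0,(-90,90),(-90,90),48,3)
hsv=cv2.cvtColor(b,cv2.COLOR_BGR2HSV);m=cv2.inRange(hsv,(8,110,90),(24,255,255))
cv2.imwrite('pics/b_raw.png',np.hstack([grid(b,(-90,90),(-90,90),3),cv2.cvtColor(m,cv2.COLOR_GRAY2BGR)])[:, :800])
E
```

```text
(no output)
```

View pics/v1.png

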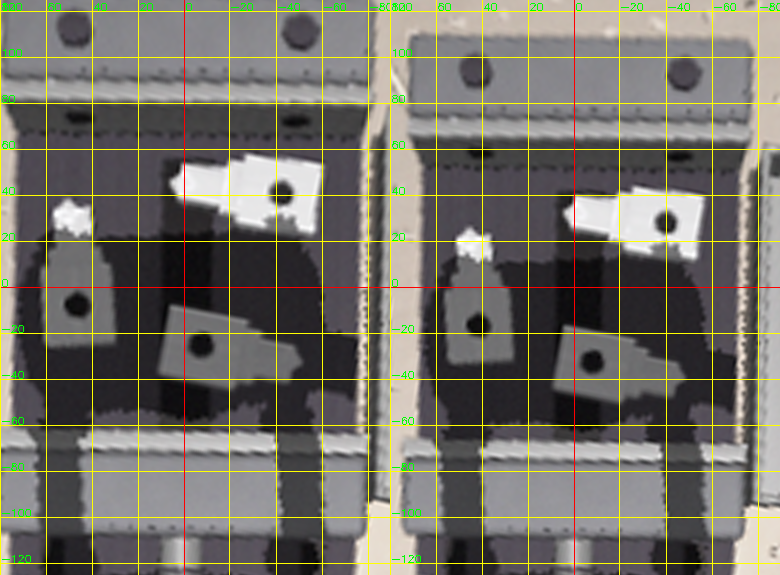

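View pics/b_raw.png

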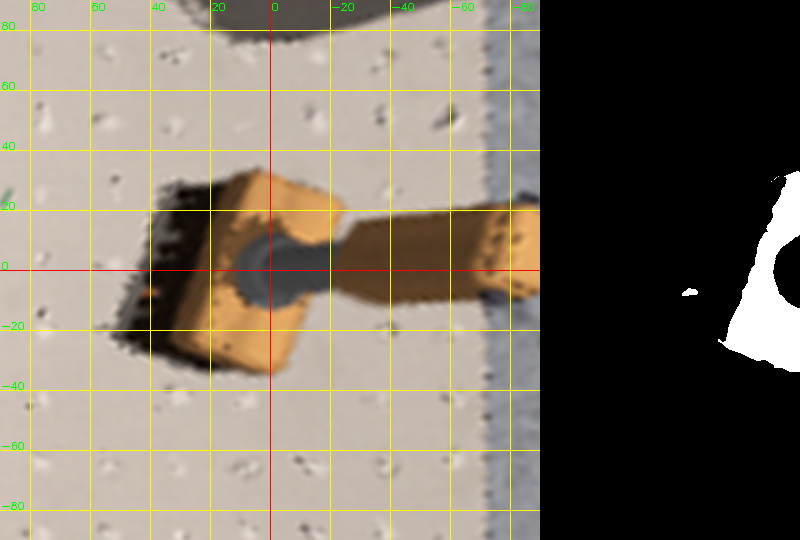

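The wrist view gives vise yaw ≈ -13° and origin ≈ (578, -36). The jaw faces are at local x +65 and -66. The halves lie at local (5,46), (41,-28) and (-26,-20). The brush stands at (490,-338) with its x axis heading ≈ 68°. Next I pick up the brush.

Call:
apply_moves --steps "-33 9 5 0 0 0;-66 18 15 0 0 0;-99 27 28 0 0 -3;-132 36 42 0 0 -3;-165 45 56 0 0 -3;-198 54 72 0 0 -3;-231 63 89 0 0 -3;-262 70 106 0 0 -3"

```text
time: 3.85
position: [493.4, -317.4, 270.7]
tool_rot: [2.584, 1.783, 0.005]
force: [0.2, 0.7, 0.4]
gripper_width: 85.3
```

```bash
cat >> h.py <<'E'
def delta(tgt,head=None):
    st=manip.sense();A=rot(st['tool_rot']);p=np.array(st['position'])
    h=np.degrees(np.arctan2(A[1,0],A[0,0]))
    print('t',round(st['time'],2),'pos',np.round(p,1),'head',round(h,2),'tilt',np.round(A[:2,2],4),'F',np.round(st['force'],1),'w',round(st['gripper_width'],1),'q',np.round(st['joints'],2))
    for t in np.atleast_2d(tgt): print(' ->',t,'tool shift',np.round(A.T@(t-p),1),'turn z',None if head is None else round(h-head,1))
E
python3 - <<'E'
from h import *
s=manip.snapshot('wrist')
print([(np.round(d['at']).tolist(),round(d['p'],2)) for d in manip.spot_point(s,'brush_grip')][:2],[(np.round(d['at']).tolist(),round(d['p'],2)) for d in manip.spot_point(s,'brush_neck')][:2])
b=ortho(s,(490,-338),0,(-80,80),(-80,80),48,3);c=ortho(s,(490,-338),0,(-80,80),(-80,80),156,3)
g=[grid(i,(-80,80),(-80,80),3) for i in(b,c)]
cv2.imwrite('pics/b2.png',cv2.resize(np.hstack(g),(800,400)))
delta([[490,-338,170],[490,-338,103]],68.5)
E
```

```text
[([488.0, -334.0, 125.0], 0.69)] [([489.0, -338.0, 70.0], 0.95)]
t 4.0 pos [ 491.9 -316.7  268.8] head 69.0 tilt [-0.0004  0.0033] F [0.1 0.8 0.2] w 85.3 q [-0.65  0.18  1.66  0.    1.3  -1.85]
 -> [ 490 -338  170] tool shift [-20.8   6.   98.7] turn z 0.5
 -> [ 490 -338  103] tool shift [-21.    6.1 165.7] turn z 0.5
```

View pics/b2.png

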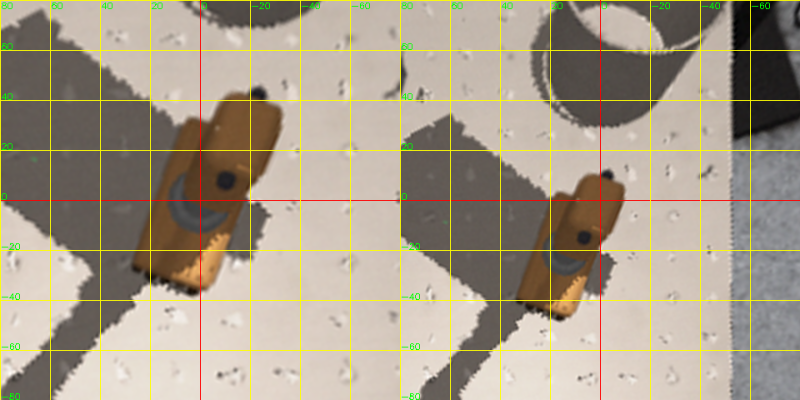

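The brush top at z=156 sits at (490,-338) within 3 mm, with its long axis heading about -20°, so the centre and yaw are confirmed. I descend and grip.

Call:
apply_moves --steps "-10 3 35 0 0 -1;-21 6 68 0 0 -1;-21 6 98 0 0 -1;-21 6 120 0 0 -1;-21 6 140 0 0 -1;-21 6 156 0 0 -1;-21 6 165 0 0 -1;-21 6 165 0 0 -1"

```text
time: 4.67
position: [489.5, -335.4, 102.3]
tool_rot: [-2.566, -1.801, -0.002]
force: [-0.3, 0.3, 0.1]
gripper_width: 85.4
```

Call:
apply_moves --steps "0 0 0 0 0 0;0 0 0 0 0 0;0 0 0 0 0 0;0 0 0 0 0 0;0 0 0 0 0 0;0 0 0 0 0 0;0 0 0 0 0 0" --hand 1 --squeeze 70

```text
time: 5.25
position: [490.0, -336.2, 103.2]
tool_rot: [-2.568, -1.802, -0.002]
force: [-0.8, -0.8, 2.4]
gripper_width: 18.9
```

```bash
python3 - <<'E'
from h import *
delta([[490,-338,103],[490,-338,223]],70)
E
```

```text
t 5.25 pos [ 490.  -336.2  103.2] head 70.12 tilt [-0.0017  0.0042] F [-0.8 -0.8  2.4] w 18.9 q [-0.68  0.37  1.78  0.    0.99 -1.9 ]
 -> [ 490 -338  103] tool shift [-1.6  0.6  0.2] turn z 0.1
 -> [ 490 -338  223] tool shift [  -1.2    0.3 -119.8] turn z 0.1
```

Call:
apply_moves --steps "0 0 -20 0 0 0;10 0 -55 0 0 0;35 -2 -85 0 0 0;70 -5 -110 0 0 -3;108 -8 -112 0 0 -5;146 -10 -112 0 0 -7;184 -13 -112 0 0 -7;222 -16 -112 0 0 -7"

```text
time: 5.92
position: [550.2, -120.7, 215.7]
tool_rot: [-2.453, -1.954, -0.002]
force: [0.3, -0.7, -1.3]
gripper_width: 19.0
```

```bash
cat >> h.py <<'E'
O=np.array([578.4,-36.5]);YAW=-13.
def V(lx,ly,z):  # vise-local brush centre -> world TCP target, z = tips height
    c,n=np.cos(np.radians(YAW)),np.sin(np.radians(YAW))
    return [O[0]+c*lx-n*ly,O[1]+n*lx+c*ly,z+103]
E
python3 - <<'E'
from h import *
delta([V(0,88,112),V(0,88,47)],77)
E
```

```text
t 5.92 pos [ 550.2 -120.7  215.7] head 77.08 tilt [-0.0024  0.0048] F [ 0.3 -0.7 -1.3] w 19.0 q [-0.3   0.18  1.77  0.    1.19 -1.64]
 -> [598.19569278  49.2445657  215.        ] tool shift [176.4   8.8   1.4] turn z 0.1
 -> [598.19569278  49.2445657  150.        ] tool shift [176.1   9.   66.4] turn z 0.1
```

Call:
apply_moves --steps "35 2 0 0 0 0;73 4 0 0 0 0;111 6 0 0 0 0;148 8 0 0 0 0;176 9 5 0 0 0;176 9 35 0 0 0;176 9 58 0 0 0;176 9 67 0 0 0"

```text
time: 6.58
position: [594.8, 50.2, 145.0]
tool_rot: [-2.448, -1.952, 0.007]
force: [-0.7, 0.8, 3.0]
gripper_width: 18.7
```

```bash
python3 - <<'E'
from h import *
delta([V(0,88,45),V(0,-95,45)],77)
s=manip.snapshot('scene');import pickle;pickle.dump(s,open('s1.pkl','wb'))
w=manip.snapshot('wrist')
a=cv2.resize(s['pixels'][130:280,190:350,::-1],(400,375));b=cv2.resize(w['pixels'][:,:,::-1],(400,300));b=cv2.copyMakeBorder(b,0,75,0,0,0)
cv2.imwrite('pics/v2.png',np.hstack([a,b]))
E
```

```text
t 6.58 pos [594.8  50.2 145. ] head 77.15 tilt [-0.0102  0.0052] F [-0.7  0.8  3. ] w 18.7 q [ 0.01  0.33  1.75  0.01  1.08 -1.34]
 -> [598.19569278  49.2445657  148.        ] tool shift [-0.2  3.5 -3.1] turn z 0.2
 -> [ 557.02964984 -129.06515615  148.        ] tool shift [-183.2    3.    -3.6] turn z 0.2
```

View pics/v2.png

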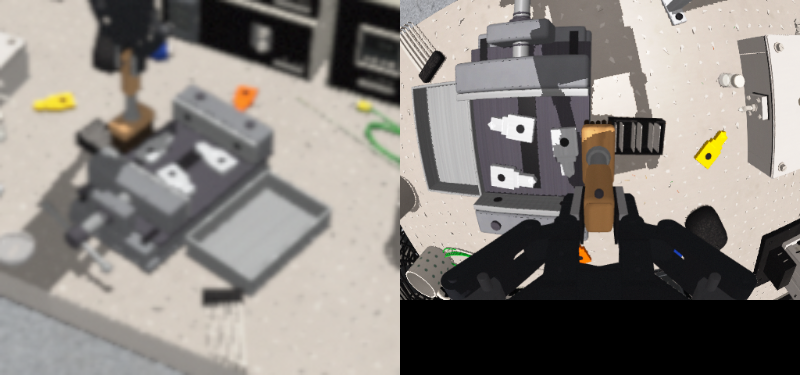

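The brush is upright beside scrap A at the box end of the bed, clear of the box. First sweep down the centre lane.

Call:
apply_moves --steps "0 3 -3 0 0 0;-10 3 -3 0 0 0;-20 3 -3 0 0 0;-30 3 -3 0 0 0;-40 3 -3 0 0 0;-50 3 -3 0 0 0;-60 3 -3 0 0 0;-70 3 -3 0 0 0"

```text
time: 7.35
position: [582.9, -20.2, 150.3]
tool_rot: [-2.451, -1.949, 0.003]
force: [1.0, 2.2, -1.4]
gripper_width: 19.0
```

```bash
python3 - <<'E'
from h import *
delta([V(0,0,45),V(0,-95,45)],77)
E
```

```text
t 7.35 pos [582.9 -20.2 150.3] head 77.0 tilt [-0.008   0.0067] F [ 1.   2.2 -1.4] w 19.0 q [-0.11  0.29  1.78  0.01  1.08 -1.46]
 -> [578.4 -36.5 148. ] tool shift [-16.9  -0.7   2.3] turn z -0.0
 -> [ 557.02964984 -129.06515615  148.        ] tool shift [-111.9   -0.7    1.8] turn z -0.0
```

Call:
apply_moves --steps "-10 0 2 0 0 0;-20 0 2 0 0 0;-30 0 2 0 0 0;-40 0 2 0 0 0;-50 0 2 0 0 0;-60 0 2 0 0 0;-70 0 2 0 0 0;-80 0 2 0 0 0"

```text
time: 8.02
position: [564.5, -99.5, 147.8]
tool_rot: [-2.451, -1.95, 0.005]
force: [0.1, 0.8, -2.0]
gripper_width: 18.8
```

Call:
apply_moves --steps "-10 0 0 0 0 0;-20 0 0 0 0 0;-30 0 0 0 0 0;-37 0 0 0 0 0;-37 0 0 0 0 0"

```text
time: 8.43
position: [555.8, -137.3, 147.6]
tool_rot: [-2.452, -1.949, 0.006]
force: [-1.3, -0.3, -1.8]
gripper_width: 18.7
```

Call:
apply_moves --steps "0 0 -30 0 0 0;0 0 -65 0 0 0;20 0 -68 0 0 0;58 0 -68 0 0 0;96 0 -68 0 0 0;134 0 -68 0 0 0;168 0 -68 0 0 0;184 0 -68 0 0 0"

```text
time: 9.1
position: [598.5, 46.3, 216.3]
tool_rot: [-2.448, -1.951, 0.002]
force: [-0.5, -0.1, -0.1]
gripper_width: 18.5
```

```bash
python3 - <<'E'
from h import *
s=manip.snapshot('wrist');t=manip.snapshot('top')
a=cv2.resize(s['pixels'][:,:,::-1],(420,315));b=cv2.resize(t['pixels'][140:250,215:345,::-1],(372,315))
cv2.imwrite('pics/v3.png',np.hstack([a,b]))
delta([V(30,90,112),V(30,90,45),V(30,-95,45)],77)
E
```

```text
t 9.2 pos [598.4  45.3 216.2] head 77.2 tilt [-0.0082  0.0065] F [ 0.1 -1.1 -1.9] w 18.4 q [-0.    0.26  1.68  0.01  1.21 -1.35]
 -> [627.87669683  44.4447742  215.        ] tool shift [ 5.7 29.   0.9] turn z 0.2
 -> [627.87669683  44.4447742  148.        ] tool shift [ 5.4 29.6 67.9] turn z 0.2
 -> [ 586.26075178 -135.81368778  148.        ] tool shift [-179.6   29.    67.1] turn z 0.2
```

View pics/v3.png

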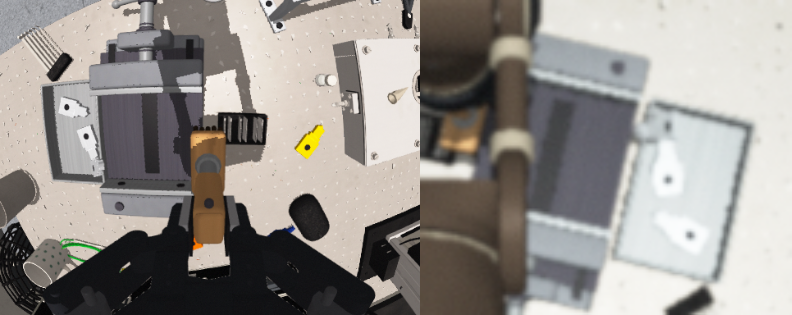

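```bash
python3 - <<'E'
from h import *
t=manip.snapshot('top')
c,n=np.cos(np.radians(YAW)),np.sin(np.radians(YAW));Rm=np.array([[c,-n],[n,c]])
for uv in [(297.2,184.8),(291,182),(304,184)]:
    p=ray(t,uv,40)[:2];print(np.round(p),np.round(Rm.T@(p-O)))
for s in (t,manip.snapshot('scene')):
  for d in manip.spot_point(s,'scrap_0'):
    print(np.round(d['at']),round(d['p'],2),np.round(Rm.T@(np.array(d['at'])[:2]-O)))
  print('tray',[(np.round(d['at']),round(d['p'],2)) for d in manip.spot_point(s,'scrap_tray')])
a=cv2.resize(s['pixels'][180:270,250:370,::-1],(640,480),interpolation=cv2.INTER_CUBIC);cv2.imwrite('pics/v4.png',a)
E
```

```text
[ 602. -142.] [ 47. -97.]
[ 611. -124.] [ 51. -78.]
[ 604. -162.] [  54. -116.]
[ 499. -166.   11.] 0.61 [ -48. -144.]
[ 606. -133.   28.] 0.59 [ 48. -88.]
[ 569. -156.   10.] 0.45 [  18. -118.]
[784. -34.   3.] 0.43 [200.  49.]
tray [(array([ 540., -170.,    2.]), 0.89)]
[ 609. -139.   27.] 0.71 [ 53. -93.]
[ 506. -162.    9.] 0.47 [ -42. -139.]
[ 572. -157.   13.] 0.44 [  21. -118.]
[783. -32.   3.] 0.41 [199.  50.]
[644. 219.  -2.] 0.39 [  6. 264.]
tray [(array([ 536., -172.,    0.]), 0.73)]
```

View pics/v4.png

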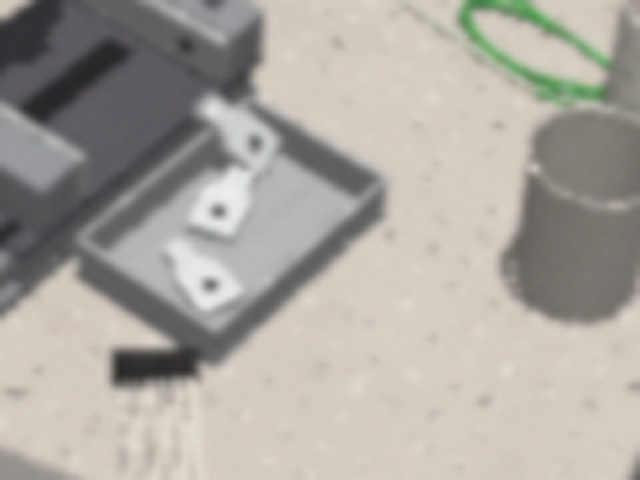

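Two halves lie in the tray; the third (at (240,130) in the crop) leans with its narrow end over the rim at local (51,-78). I sweep the fixed-jaw lane to push it in.

```bash
python3 - <<'E'
from h import *
delta([V(28,-30,112),V(28,-30,45),V(28,-105,43)],77)
E
```

```text
t 9.5 pos [597.8  40.3 216.1] head 76.84 tilt [-0.0089  0.0048] F [ 1.  -0.7 -1. ] w 18.8 q [-0.01  0.26  1.68  0.01  1.21 -1.35]
 -> [598.93383018 -72.02973147 215.        ] tool shift [-109.2   26.7    0.6] turn z -0.2
 -> [598.93383018 -72.02973147 148.        ] tool shift [-109.3   27.4   67.6] turn z -0.2
 -> [ 582.06250111 -145.10748632  146.        ] tool shift [-184.3   27.6   69.4] turn z -0.2
```

Call:
apply_moves --steps "-30 10 0 0 0 0;-65 20 0 0 0 0;-95 27 0 0 0 0;-109 27 0 0 0 0;-109 27 5 0 0 0;-109 27 30 0 0 0;-109 27 53 0 0 0;-109 27 65 0 0 0"

```text
time: 10.17
position: [596.3, -71.0, 147.6]
tool_rot: [-2.452, -1.942, 0.01]
force: [-1.8, 0.5, -2.2]
gripper_width: 18.9
```

```bash
python3 - <<'E'
from h import *
delta([V(28,-30,44),V(28,-105,43)],77)
E
```

```text
t 10.17 pos [596.3 -71.  147.6] head 76.77 tilt [-0.0135  0.0066] F [-1.8  0.5 -2.2] w 18.9 q [-0.19  0.33  1.73  0.    1.09 -1.54]
 -> [598.93383018 -72.02973147 147.        ] tool shift [-0.4  2.8  0.5] turn z -0.2
 -> [ 582.06250111 -145.10748632  146.        ] tool shift [-75.4   3.1   1.3] turn z -0.2
```

Call:
apply_moves --steps "-8 3 1 0 0 0;-17 3 1 0 0 0;-26 3 1 0 0 0;-35 3 1 0 0 0;-44 3 1 0 0 0;-53 3 1 0 0 0;-62 3 1 0 0 0;-71 3 1 0 0 0"

```text
time: 10.83
position: [582.5, -142.3, 146.4]
tool_rot: [-2.452, -1.943, 0.011]
force: [1.1, 0.8, -1.6]
gripper_width: 18.7
```

Call:
apply_moves --steps "-9 0 0 0 0 0;-15 0 0 0 0 0;-15 0 0 0 0 0;-15 0 -30 0 0 0;-15 0 -68 0 0 0;-15 0 -72 0 0 0"

```text
time: 11.33
position: [584.4, -158.8, 225.4]
tool_rot: [-2.46, -1.949, 0.001]
force: [1.7, -1.3, 0.3]
gripper_width: 18.3
```

```bash
python3 - <<'E'
from h import *
c,n=np.cos(np.radians(YAW)),np.sin(np.radians(YAW));Rm=np.array([[c,-n],[n,c]])
S={k:manip.snapshot(k) for k in('top','scene','wrist')}
for s in S.values():
  for d in manip.spot_point(s,'scrap_0')[:5]:
    print(np.round(d['at']),round(d['p'],2),np.round(Rm.T@(np.array(d['at'])[:2]-O)))
  print('tray',[(np.round(d['at']),round(d['p'],2)) for d in manip.spot_point(s,'scrap_tray')])
  print('seat',[(np.round(d['at']),round(d['p'],2)) for d in manip.spot_point(s,'clip_seat')], [(np.round(d['at']),round(d['p'],2)) for d in manip.spot_point(s,'clip_rail')])
a=cv2.resize(S['scene']['pixels'][180:270,250:370,::-1],(400,300),interpolation=cv2.INTER_CUBIC)
b=cv2.resize(S['wrist']['pixels'][:,:,::-1],(400,300));cv2.imwrite('pics/v5.png',np.hstack([a,b]))
delta([V(0,0,112)],77)
E
```

```text
[643. 214.   3.] 0.73 [  7. 258.]
[576. -31.   3.] 0.71 [-4.  4.]
[782. -32.   3.] 0.45 [198.  50.]
[ 579. -198.    3.] 0.42 [  37. -158.]
tray [(array([ 538., -170.,    4.]), 0.76)]
seat [(array([394., 232., 103.]), 0.82)] [(array([410., 292.,  -1.]), 0.59)]
[ 587. -204.    2.] 0.59 [  47. -162.]
[ 508. -162.   11.] 0.53 [ -40. -138.]
[783. -34.   4.] 0.46 [198.  49.]
[ 568. -157.   11.] 0.4 [  17. -120.]
tray [(array([581., -34.,  -0.]), 0.56)]
seat [(array([392., 232., 100.]), 0.61)] [(array([413., 296.,  -2.]), 0.57)]
[ 582. -205.    6.] 0.96 [  42. -163.]
[645. 220.  -5.] 0.87 [  7. 265.]
[ 502. -166.   15.] 0.81 [ -45. -144.]
[ 565. -160.   13.] 0.72 [  15. -123.]
[784. -28.  -0.] 0.61 [198.  54.]
tray [(array([ 540., -170.,    3.]), 0.81), (array([ 583., -160.,  118.]), 0.49)]
seat [(array([ 581., -156.,  239.]), 0.72)] [(array([408., 298.,  -2.]), 0.67)]
t 12.08 pos [ 580.  -157.3  218.2] head 76.77 tilt [-0.014   0.0057] F [-0.2 -0.2 -1.8] w 18.9 q [-0.34  0.26  1.67  0.    1.22 -1.68]
 -> [578.4 -36.5 215. ] tool shift [117.3 -29.2   3.9] turn z -0.2
```

View pics/v5.png

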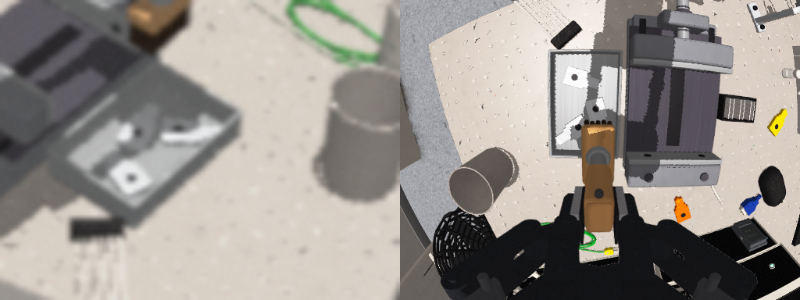

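All three halves lie flat in the tray and the bed is empty. Now I take the brush to the rail, turning to heading ≈ 13°.

Call:
apply_moves --steps "20 -20 0 0 0 5;45 -47 0 0 0 12;71 -74 0 0 0 19;97 -101 0 0 0 26;123 -128 0 0 0 33;149 -156 0 0 0 40;175 -184 0 0 0 47;200 -211 0 0 0 54"

```text
time: 12.75
position: [421.1, 84.4, 222.1]
tool_rot: [-3.069, -0.629, 0.018]
force: [0.3, 0.3, -2.0]
gripper_width: 18.4
```

```bash
python3 - <<'E'
from h import *
delta([[335,217,200]],13)
s=manip.snapshot('wrist');import pickle;pickle.dump(s,open('w2.pkl','wb'))
print([(np.round(d['at']),round(d['p'],2)) for d in manip.spot_point(s,'clip_seat')], [(np.round(d['at']),round(d['p'],2)) for d in manip.spot_point(s,'clip_rail')])
k=4;xr=(-80,40);yr=(-130,60)
yaw=np.radians(13)
a=grid(ortho(s,(408,293),yaw,xr,yr,115,k),xr,yr,k);b=grid(ortho(s,(408,293),yaw,(-80,20),yr,107,k),(-80,20),yr,k)
im=np.vstack([a,b]);cv2.imwrite('pics/r1.png',cv2.resize(im,None,fx=.68,fy=.68,interpolation=cv2.INTER_AREA)); print(im.shape)
E
```

```text
t 12.75 pos [421.1  84.4 222.1] head 23.19 tilt [-0.0131  0.0061] F [ 0.3  0.3 -2. ] w 18.4 q [ 0.09 -0.09  2.04  0.01  1.2  -0.32]
 -> [335 217 200] tool shift [ -26.7 -155.6   24.1] turn z 10.2
[(array([392., 227.,  98.]), 0.88)] [(array([409., 296.,  -1.]), 0.77)]
(880, 760, 3)
```

View pics/r1.png

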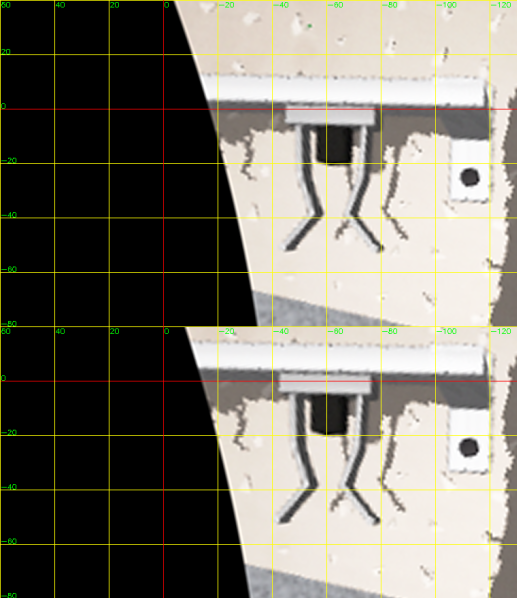

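The clip shows clearly: throat at local (-39,-62), bar front about 1 mm from where I took it, foot plate at y -113. Seat ≈ (393.5,227.5), rail yaw ≈ 12.7°. I stage 65 mm in front of it.

Call:
apply_moves --steps "-8 -35 0 0 0 3;-16 -70 5 0 0 6;-25 -105 15 0 0 9;-33 -135 35 0 0 10.5;-33 -154 60 0 0 10.5;-33 -154 72 0 0 10.5;-33 -154 72 0 0 10.5"

```text
time: 13.48
position: [325.7, 211.7, 149.5]
tool_rot: [-3.115, -0.368, 0.028]
force: [-0.4, -0.2, -1.7]
gripper_width: 18.1
```

```bash
python3 - <<'E'
from h import *
delta([[330,213,127],[393.5,227.5,127]],12.7)
s=manip.snapshot('wrist');import pickle;pickle.dump(s,open('w3.pkl','wb'))
for t in('clip_seat','brush_neck','brush_grip'):print(t,[(np.round(d['at']),round(d['p'],2)) for d in manip.spot_point(s,t)])
k=4;xr=(-140,20);yr=(-130,60);yaw=np.radians(12.7)
a=grid(ortho(s,(408,293),yaw,xr,yr,107,k),xr,yr,k)
cv2.imwrite('pics/r2.png',a)
E
```

```text
t 13.48 pos [325.7 211.7 149.5] head 13.47 tilt [-0.0181  0.0027] F [-0.4 -0.2 -1.7] w 18.1 q [ 0.45 -0.08  2.2   0.01  1.04  0.21]
 -> [330. 213. 127.] tool shift [ 4.8 -0.1 22.4] turn z 0.8
 -> [393.5 227.5 127. ] tool shift [70.   0.6 21.3] turn z 0.8
clip_seat []
brush_neck [(array([327., 212., 113.]), 0.89)]
brush_grip [(array([325., 218., 168.]), 0.76), (array([323., 212.,  48.]), 0.17)]
```

View pics/r2.png

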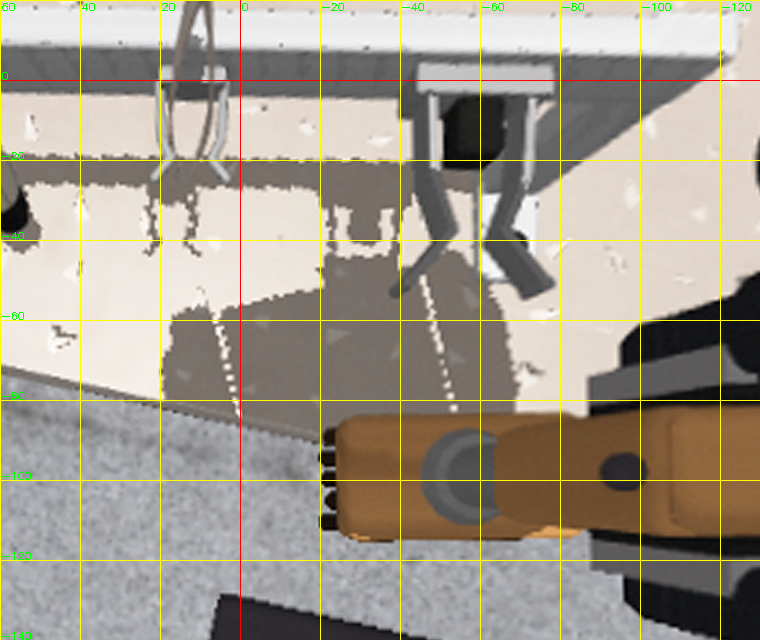

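Neck and clip line up within about 1 mm across. I lower to tips ≈ 24 mm, level the tool, then push in.

Call:
apply_moves --steps "5 0 10 0 1 0.7;5 0 22 0 1 0.7;5 0 22 0 1 0.7;5 0 22 0 1 0.7;5 0 22 0 1 0.7"

```text
time: 14.1
position: [335.6, 213.9, 132.4]
tool_rot: [-3.113, -0.341, -0.014]
force: [0.2, -0.1, -1.6]
gripper_width: 18.3
```

```bash
python3 - <<'E'
from h import *
delta([[365,220.6,127],[393,227.2,127]],12.7)
E
```

```text
t 14.1 pos [335.6 213.9 132.4] head 12.49 tilt [0.0081 0.0114] F [ 0.2 -0.1 -1.6] w 18.3 q [ 0.45 -0.06  2.21  0.01  0.97  0.23]
 -> [365.  220.6 127. ] tool shift [30.1 -0.1  5.7] turn z -0.2
 -> [393.  227.2 127. ] tool shift [58.9 -0.5  6. ] turn z -0.2
```

Call:
apply_moves --steps "8 0 4 0 0 0;18 0 6 0 0 0;28 0 6 0 0 0;36 0 6 0 0 0;43 0 6 0 0 0;50 0 6 0 0 0;56 0 6 0 0 0;59 0 6 0 0 0"

```text
time: 14.77
position: [392.2, 227.1, 125.9]
tool_rot: [-3.112, -0.339, -0.008]
force: [-1.3, 1.6, -1.4]
gripper_width: 18.7
```

```bash
python3 - <<'E'
from h import *
delta([[393,227.2,127]],12.7)
E
```

```text
t 14.77 pos [392.2 227.1 125.9] head 12.44 tilt [0.004  0.0117] F [-1.3  1.6 -1.4] w 18.7 q [0.42 0.07 2.1  0.01 0.96 0.2 ]
 -> [393.  227.2 127. ] tool shift [ 0.8  0.1 -1.1] turn z -0.3
```

Call:
apply_moves --steps "2 0 0 0 0 0;3 0 0 0 0 0;3 0 0 0 0 0"

```text
time: 15.02
position: [395.2, 227.9, 125.9]
tool_rot: [-3.112, -0.339, -0.007]
force: [-0.9, 1.1, -2.6]
gripper_width: 18.6
```

```bash
python3 - <<'E'
from h import *
delta([[393,227.2,127]],12.7)
S={k:manip.snapshot(k) for k in('scene','wrist','top')}
for s in S.values():
  for t in('brush_neck','clip_seat'):print(t,[(np.round(d['at']),round(d['p'],2)) for d in manip.spot_point(s,t)][:2])
a=cv2.resize(S['scene']['pixels'][150:230,100:210,::-1],(440,320),interpolation=cv2.INTER_CUBIC)
b=cv2.resize(S['wrist']['pixels'][:,:,::-1],None,fx=.83,fy=.83)[:320,:360];cv2.imwrite('pics/r3.png',np.hstack([a,b]))
E
```

```text
t 15.02 pos [395.2 227.9 125.9] head 12.44 tilt [0.0034 0.0116] F [-0.9  1.1 -2.6] w 18.6 q [0.42 0.08 2.09 0.01 0.96 0.2 ]
 -> [393.  227.2 127. ] tool shift [-2.3  0.2 -1.2] turn z -0.3
brush_neck [(array([398., 226.,  94.]), 0.92)]
clip_seat [(array([390., 229.,  98.]), 0.87), (array([ 538., -172.,   -3.]), 0.67)]
brush_neck [(array([395., 229.,  92.]), 0.87)]
clip_seat [(array([390., 228., 101.]), 0.73)]
brush_neck [(array([392., 226.,  89.]), 0.56), (array([ 500., -166.,   10.]), 0.25)]
clip_seat [(array([395., 230., 102.]), 0.83), (array([ 609., -372.,   -4.]), 0.54)]Traceback (most recent call last):
  File "<stdin>", line 7, in <module>
    return _nx.concatenate(arrs, 1, dtype=dtype, casting=casting)
           ~~~~~~~~~~~~~~~^^^^^^^^^^^^^^^^^^^^^^^^^^^^^^^^^^^^^^^
ValueError: all the input array dimensions except for the concatenation axis must match exactly, but along dimension 0, the array at index 0 has size 320 and the array at index 1 has size 319
```

Call:
apply_moves --steps "0 0 0 0 0 0;0 0 0 0 0 0;0 0 0 0 0 0;0 0 0 0 0 0;0 0 0 0 0 0" --hand -0.3

```text
time: 15.88
position: [395.7, 227.8, 126.3]
tool_rot: [-3.112, -0.339, -0.011]
force: [0.8, 0.3, -0.1]
gripper_width: 55.8
```

```bash
python3 - <<'E'
from h import *
delta([[395,228,127]],12.7)
s=manip.snapshot('wrist');t=manip.snapshot('scene')
for q in(s,t):
  for n in('brush_neck','clip_seat','brush_grip'):print(n,[(np.round(d['at']),round(d['p'],2)) for d in manip.spot_point(q,n)][:2])
a=cv2.resize(t['pixels'][150:230,100:210,::-1],(400,300),interpolation=cv2.INTER_CUBIC)
b=cv2.resize(s['pixels'][:,:,::-1],(400,300));cv2.imwrite('pics/r3.png',np.hstack([a,b]))
E
```

```text
t 15.88 pos [395.7 227.8 126.3] head 12.45 tilt [0.0055 0.0119] F [ 0.8  0.3 -0.1] w 55.8 q [0.42 0.08 2.09 0.01 0.96 0.2 ]
 -> [395 228 127] tool shift [-0.7 -0.3 -0.7] turn z -0.2
brush_neck [(array([393., 231.,  85.]), 0.93)]
clip_seat [(array([393., 230., 100.]), 0.56)]
brush_grip [(array([395., 229., 140.]), 0.91)]
brush_neck [(array([400., 226.,  87.]), 0.61)]
clip_seat [(array([392., 228., 100.]), 0.66)]
brush_grip [(array([396., 228., 141.]), 0.69)]
```

View pics/r3.png

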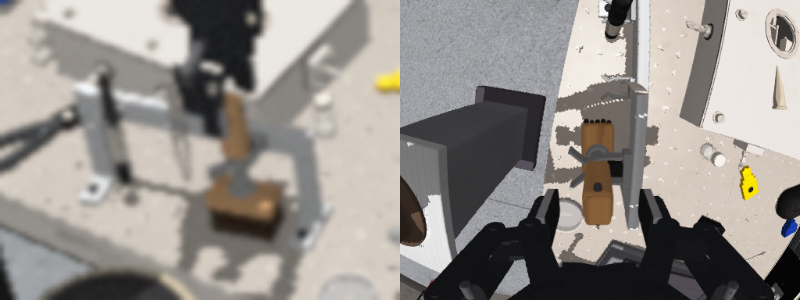

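The brush hangs upright on its shoulder in the clip: neck at about 87 mm, tips about 17 mm up. The fingers stand clear, so I retreat straight up.

Call:
apply_moves --steps "0 0 -15 0 0 0;0 0 -35 0 0 0;0 0 -60 0 0 0;0 0 -90 0 0 0;0 0 -120 0 0 0;0 0 -150 0 0 0;0 0 -150 0 0 0;0 0 -150 0 0 0"

```text
time: 16.95
position: [396.0, 226.6, 278.3]
tool_rot: [-3.11, -0.339, -0.017]
force: [-0.1, -0.2, 0.5]
gripper_width: 55.9
```

```bash
python3 - <<'E'
from h import *
delta([[395,228,277]],12.7)
for q in map(manip.snapshot,('wrist','scene','top')):
  for n in('brush_neck','brush_grip','clip_seat','scrap_0','scrap_tray','coupon_box','vial','beaker','dish'):print(q['shot'],n,[(np.round(d['at']).tolist(),round(d['p'],2)) for d in manip.spot_point(q,n)][:4])
  if n: cv2.imwrite('pics/f%d.png'%q['shot'],q['pixels'][:,:,::-1])
  L=q if False else q
cv2.imwrite('pics/end.png',cv2.resize(q['pixels'][:,:,::-1],(800,600)))
E
```

```text
t 16.95 pos [396.  226.6 278.3] head 12.45 tilt [0.0092 0.0138] F [-0.1 -0.2  0.5] w 55.9 q [ 0.42 -0.1   1.94  0.01  1.29  0.2 ]
 -> [395 228 277] tool shift [-0.7 -1.5  1.3] turn z -0.3
21 brush_neck [([393.0, 229.0, 85.0], 0.61)]
21 brush_grip [([394.0, 229.0, 141.0], 0.68)]
21 clip_seat [([395.0, 229.0, 100.0], 0.66)]
21 scrap_0 [([647.0, 216.0, 1.0], 0.85)]
21 scrap_tray [([398.0, 226.0, 16.0], 0.32)]
21 coupon_box [([602.0, 100.0, -3.0], 0.72), ([548.0, 250.0, -1.0], 0.57)]
21 vial [([547.0, 250.0, 0.0], 0.76)]
21 beaker []
21 dish [([371.0, 107.0, 2.0], 0.69)]
22 brush_neck [([400.0, 230.0, 85.0], 0.81)]
22 brush_grip [([395.0, 226.0, 140.0], 0.89), ([577.0, -38.0, 43.0], 0.3)]
22 clip_seat [([394.0, 232.0, 100.0], 0.94)]
22 scrap_0 [([645.0, 217.0, -1.0], 0.67), ([505.0, -163.0, 11.0], 0.66), ([582.0, -207.0, 2.0], 0.59), ([568.0, -158.0, 14.0], 0.41)]
22 scrap_tray [([537.0, -173.0, -3.0], 0.72)]
22 coupon_box [([600.0, 100.0, 1.0], 0.75)]
22 vial [([546.0, 247.0, -3.0], 0.61)]
22 beaker [([617.0, -367.0, -2.0], 0.67)]
22 dish [([370.0, 107.0, -2.0], 0.72)]
23 brush_neck []
23 brush_grip [([395.0, 230.0, 138.0], 0.55), ([580.0, -201.0, 4.0], 0.4)]
23 clip_seat [([395.0, 234.0, 106.0], 0.86), ([502.0, -165.0, 14.0], 0.64)]
23 scrap_0 [([610.0, -366.0, -0.0], 0.72), ([578.0, -201.0, 2.0], 0.67), ([565.0, -153.0, 11.0], 0.58), ([643.0, 214.0, 0.0], 0.56)]
23 scrap_tray [([536.0, -168.0, 4.0], 0.83)]
23 coupon_box [([604.0, 99.0, -3.0], 0.77), ([554.0, 248.0, -1.0], 0.5)]
23 vial [([549.0, 245.0, 2.0], 0.37)]
23 beaker [([610.0, -371.0, -4.0], 0.94)]
23 dish [([371.0, 108.0, -4.0], 0.54)]
```

View pics/end.png

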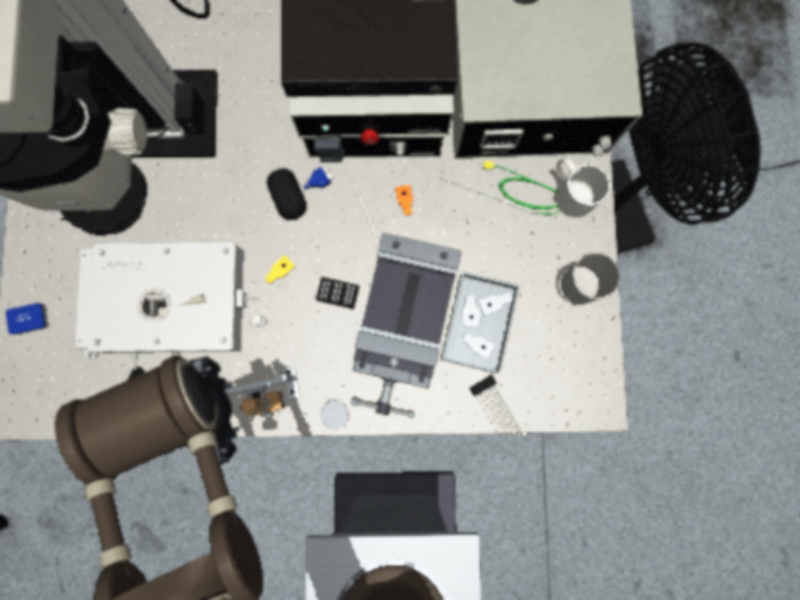

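The bed is empty and the three halves are in the tray at (472,310), (495,302) and (480,345). The brush is in the clip at (262,402), the bystanders are where they were, and the arm touches nothing. Handing in.

```bash
python3 -c "
from cell import manip
print(manip.finish_job())"
```

```text
the job is handed in; nothing more can be done
None
```

I swept the three broken halves off the vise bed into the scrap tray and hung the brush in the wide clip. The job was handed in at about 17 s of robot time. No verdict was reported.

**Sweeping:** The centre pass put two halves in the tray and left the third leaning over the rim. A second pass along the fixed jaw pushed that one in. The halves were moved only with the brush.

**Last checks:**
- **Halves:** the bed is empty and all three lie inside the tray walls, 2 to 14 mm above the table.
- **Brush:** it hangs upright and released on its shoulder, bristle tips about 15 to 17 mm above the table. The wrist camera puts the neck about 2 mm from the seat.
- **Bystanders:** the box, beaker, vial and dish are within about 5 mm of where they started, which is roughly the measuring error.
- **Robot:** the gripper is about 150 mm above its release height and the force reading is near zero.

**Disagreement:** the scene camera put the neck about 6 mm from the seat, close to the 7 mm limit. The networks are only good to about 4 mm. That camera's own grip reading was about 1 mm along the insertion line and 6 mm across it, so I trusted the wrist view and the final tool position. The top camera did not find the neck at all.

I viewed 12 pictures, two over the budget of 10. I checked the choice of brush in the wrist-view crops before gripping it, not in a single crop before the first move.

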